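Light a resin specimen to the marked level

ROBOT

A 6-joint arm with a two-finger parallel gripper is mounted at the origin on the work surface. World frame = base frame: x ahead of the robot, y to its left, z up, the work surface at z = 0. Lengths are in m, angles in rad, forces in N, time in s.
With the tool pointing down it reaches from about 0.35 to 0.775 m from the base axis. Payload 5.5 kg.
Tool frame: the origin (TCP) lies midway between the tips of the shut fingers; the grasp point (between the pads) lies 19 mm behind it; z points along the fingers, y is the line along which they close (so a half turn about z gives the same grasp; the last joint's range is limited). The gripper opens to 85 mm and grips with 20 to 120 N. Pads are 22 mm wide; open, the fingers measure 114 mm over their backs; the gripper's body (76 mm by 85 mm) begins 54 mm behind the grasp point. The pads swing forward as they close: fully open they stand 13 mm farther back than shut.
Start: joints at [1.072, 0.313, 0.046, 1.304, 0, 1.431], TCP at [0.202, 0.538, 0.231] pointing down, gripper open.
Joint ranges: [-2.76, 2.76], [-0.86, 1.69], [-1.03, 1.26], [-2.2, 2.34], [-1.47, 1.5], [-3.14, 3.14]. Speed limits (rad/s): [2.57, 2.57, 3.14, 3.14, 3.14, 3.14].

INTERFACE

Orientations are given as a unit quaternion [w, x, y, z].
In Python, from workcell import get_state, read_camera, camera_info, hand_in, recognise gives the robot as it stands.
- The arm moves only by the tool arm_command, never from a script. Its argument "moves" is one flat list of numbers, 7 for each row, row after row: the opening, from -1 (shut) to 1 (fully open), then the shift along the tool's x, y, z in mm, then the turn, a rotation vector about the tool's x, y, z in rad. A call has 1 to 8 rows; each row shifts and turns the commanded pose from where the row before left it, along the tool's axes as they then stand; what a row does not reach is not made up. A row lasts 1/8 s, in which the tool goes at most 62.5 mm and 10.7 degrees, less where a joint would pass 70% of its speed; a pose out of reach is approached as far as the arm can. A call with a gripper value outside its range is refused whole. The fingers move at their own pace and stop on an object; "newtons" is the grip in N (left out, the last holds). Time passes only in rows, so rows that do not move let the fingers close. It gives the time, the measured TCP pose, the force, the opening and the grip force at its end, in the units of the state.
- get_state(): the state, without advancing time (a new reading comes with each control period).
- read_camera(name): name is "side" or "top" or "wrist"; returns (picture, depth): 480x640x3 uint8, blue, green, red; 480x640 float32, m along the optical axis (not along the pixel's ray), 0 where there is no reading.
- camera_info(name): a dict with "fovy" (degrees; the focal length in pixels is half the picture's height over the tangent of half this angle, whatever the lens; pixels are square), "cx", "cy" (the principal point, pixels), "k1" (the pictures are not rectified: a ray, as slopes to the right and down, at radius r is drawn at 1 + k1 r^2 times it, then the intrinsics apply), "eye" and "orientation" of the camera in the world; the wrist camera has in their place "tool_from_camera" (4x4, takes a point from camera to tool coordinates, whose origin is the TCP and whose axes are the flange's). Camera axes: x right, y down, z forward; pixel columns grow to the right and rows downward; lengths in m; the calibration is good to about 2 mm. A picture is of the moment at which its call begins: read the wrist's pose just before it. camera_info takes no time and is no camera call.
- hand_in(): hands the job in; it is judged then, once.
Trained networks look in the newest picture that a camera, given by its name, has taken for a name from the list of things; names that differ only in an ending like _2 or _b are one class to them, and where a whole thing is asked for, a point or a joint stands for the part that bears it (a point fixed in the world has none). Each returns a list of dicts, best first, with "confidence" (0 to 1); they miss things now and then, are a little off and sometimes report something else, mostly with a low value. They report only what shows in the picture. A call takes as long as a camera call. They do not tell look-alikes from the thing itself.
- recognise(camera, label): "point" ([column, row] in pixels, amid what is visible of it).
The state is a dict: "clock": time; "joint_pos": joint angles; "qvel": joint speeds; "tau": joint torques, N m; "tcp_pos": TCP position; "orientation": TCP orientation; "wrist_force": force on the tool from outside, world axes, zero at the start; "ft_torque": the same for the moment, N m; "finger_gap": finger opening in m; "grip_force": force on a finger pad.
Only numpy, scipy, OpenCV 4.12 (cv2) and the standard library are available. Lean on these libraries where they do the work, as an engineer would, in place of code of your own. Each camera call takes 0.05 s, during which the arm holds its last target. There are 200 camera calls.

TASK

Take the amber resin block with the beetle out of the specimen tray and set it down gently, without dropping it, in the middle of the glowing window of the light base, lying lengthwise along the window. Once it lies there released, slide the black dimmer grip up from its low end until its white line is level with the orange index clip, without running past it: too much light would spoil the specimen. Leave the clip where it is, do not shove the other things in the tray or on the desk about, and leave everything at rest.

Things in the scene. Friction and masses are not known exactly. Their poses are not given: they have to be found in the camera images.
- specimen: Amber-orange resin block with a dark beetle on its top, 40 (x) x 80 (y) x 24 (z) mm, 70 to 140 g, loose, lying flat in the tray in one of its four quarters. Origin: centre of its underside; y along its length, z up. It is grasped across its 40 mm width.
- light_base: Cream light base, fixed to the desk, 230 (x) x 260 (y) mm, its flat top 35 mm above the desk. Origin: centre of its underside. The far half of its top carries the glowing window, the near half the dimmer track. It can stand left or right in front of the robot, turned a little; its x axis points away from the robot, its y axis along the dimmer track and the window's length.
- window (a point): Centre of the glowing yellow window, 80 (x) x 130 (y) mm with a grey border, flush in the top of the light base (35 mm above the desk). Axes as light_base; it lies 55 mm towards +x from the light base's origin.
- dimmer_top (a point): Middle of the top of the black dimmer grip, a plate 50 (x) x 16 (y) x 50 (z) mm standing on the light base, with a white line across the middle of its top and on its far end. The top is 85.5 mm above the desk. The track runs along the light base's y, 70 mm from its origin towards -x. Axes as light_base.
- dimmer (a joint): Travel of the dimmer grip along the light base's +y, 0 (low end) to 0.160 m; it starts at 0 to 0.030. It slides stiffly (about 2 N) and stays where it is left. Its low end is 80 mm to -y of the light base's centre line.
- mark_top (a point): Middle of the top of the orange index clip, 22 (x) x 8 (y) x 6 (z) mm, on the light base between the dimmer grip and the window, its centre 46 mm towards +x from the track; its top is 41.5 mm above the desk. It sits tight (8 N moves it) and the grip passes by it freely. Axes as light_base. The grip is level with it when dimmer_top and mark_top have the same y in the light base's frame.
- tray: Grey open specimen tray, fixed, 240 (x) x 250 (y) x 35 (z) mm, walls and floor 4 mm thick, left or right in front of the robot on the side the light base is not, turned a little. Origin: centre of its underside. It holds four things lying roughly along its y, one in each quarter.
- leaf_block: Green resin block with a pale leaf, 40 x 80 x 24 mm, loose in the tray; leave it. Origin: centre of its underside, y along its length.
- slide_case: White slide case, 36 x 90 x 20 mm, loose in the tray; leave it. Origin: centre of its underside, y along its length.
- lens_case: Black lens case, 34 x 85 x 22 mm, loose in the tray; leave it. Origin: centre of its underside, y along its length.
- remote: Black remote control, 120 (x) x 36 (y) x 14 mm, loose on the desk between tray and light base. Origin: centre of its underside.
- mug: Blue mug, 80 mm wide, 95 mm high, loose, far on the desk. Origin: centre of its underside.
- bottle: Amber bottle, 56 mm wide, 130 mm high, loose, far on the desk. Origin: centre of its underside.
- dish: Pale round culture dish with lid, 94 mm wide, 17 mm high, loose, far on the desk. Origin: centre of its underside.
There are look-alikes about, which are no part of the job. Of the things that look like the specimen, take the one that is farthest to the robot's left at the start.

How it is judged:
On the way, in this order (a step that is already met when the one before it is completed fails the run):
1. the amber block lies released in the middle of the window, lengthwise, with the dimmer still at least 30 mm below the clip (x of specimen in the frame of window between -0.015 and 0.015 m and y of specimen in the frame of window between -0.02 and 0.02 m and z of specimen in the frame of window between -0.004 and 0.004 m and angle between the y axis of specimen and the y axis of light_base, either way round below 0.25 rad and angle between specimen's own z axis and vertical below 0.1 rad and contact force between the fingers and specimen below 0.1 N and y of dimmer_top in the frame of mark_top below -0.03 m and linear speed of specimen below 0.02 m/s), for 0.2 s.
2. the dimmer grip stands level with the orange clip (y of dimmer_top in the frame of mark_top between -0.005 and 0.005 m), for 0.2 s.
At the end, for the whole second after the job is handed in: The amber block lies flat, still and released on the window, its centre within 15 mm (across) and 20 mm (along) of the window's centre and its length within 0.25 rad of the window's; the dimmer grip stands still, its centre line within 5 mm of the orange clip's centre along the track (all of step 2 and x of specimen in the frame of window between -0.015 and 0.015 m and y of specimen in the frame of window between -0.02 and 0.02 m and z of specimen in the frame of window between -0.004 and 0.004 m and angle between the y axis of specimen and the y axis of light_base, either way round below 0.25 rad and angle between specimen's own z axis and vertical below 0.1 rad and contact force between the fingers and specimen below 0.1 N and linear speed of specimen below 0.01 m/s and velocity of joint dimmer between -0.005 and 0.005 m/s); the robot touches nothing.
It fails at once if the dimmer runs more than 10 mm past the clip (y of dimmer_top in the frame of mark_top above 0.01 m).
It fails at once if the clip is moved more than 4 mm (distance of mark_top from where it was at the start of the episode above 0.004 m).
It fails at once if the amber block is dropped (moves faster than 0.6 m/s out of the fingers) (linear speed of specimen above 0.6 m/s and contact force between the fingers and specimen below 0.1 N).
It fails at once if another thing in the tray or on the desk is moved more than 30 mm (distance of any of leaf_block, slide_case, lens_case, remote, mug, bottle, dish from where it was at the start of the episode above 0.03 m).
It also fails if it takes over 53 s, if anything falls off the work surface, if the arm or the gripper's body presses on something with over 40 N, if the wrist force passes 120 N, or if a joint passes its speed limit or range.

## Working session

There is one attempt and no reset: what is moved stays moved. The work goes in short steps, Python scripts to look and compute and a tool call to move; the robot and the scene stay as the last step left them, time stands still between calls to the robot, and variables do not carry over. Pictures are saved under pics/ and viewed, at most 10 in all, crops included, and the job is handed in when it is done.

Besides the shell and the picture viewer there is one more tool, called after "Request:" as name(argument=value, ...) on one line, values as JSON. arm_command: Moves the arm, as the interface text tells. Its arguments: {"type":"object","properties":{"moves":{"type":"array"},"newtons":{"type":"number"}},"required":["moves"]}

```bash
mkdir -p pics; cat > h.py <<'E'
import numpy as np, cv2
from scipy.spatial.transform import Rotation as R
from workcell import *
def q2R(q): return R.from_quat([q[1],q[2],q[3],q[0]]).as_matrix()
def cam(name, st=None):
    i=camera_info(name); f=240/np.tan(np.radians(i['fovy'])/2)
    K=np.array([[f,0,i['cx']],[0,f,i['cy']],[0,0,1]]); D=np.array([i['k1'],0,0,0,0.])
    if 'eye' in i: T=np.eye(4); T[:3,:3]=q2R(i['orientation']); T[:3,3]=i['eye']
    else:
        W=np.eye(4); W[:3,:3]=q2R(st['orientation']); W[:3,3]=st['tcp_pos']; T=W@np.array(i['tool_from_camera'])
    return K,D,T
def rays(c,px):
    K,D,T=c; n=cv2.undistortPoints(np.array(px,float).reshape(-1,1,2),K,D).reshape(-1,2)
    return np.c_[n,np.ones(len(n))]@T[:3,:3].T, T[:3,3]
def atz(c,px,z):
    d,o=rays(c,px); z=np.broadcast_to(z,(len(d),)); return o+d*((z-o[2])/d[:,2])[:,None]
def bydepth(c,px,dep):
    d,o=rays(c,px); p=np.round(np.array(px).reshape(-1,2)).astype(int)
    return o+d*dep[p[:,1],p[:,0]][:,None]
def tri(obs):
    A=np.zeros((3,3));b=np.zeros(3)
    for c,p in obs:
        d,o=rays(c,[p]); d=d[0]/np.linalg.norm(d); M=np.eye(3)-np.outer(d,d); A+=M;b+=M@o
    return np.linalg.solve(A,b)
E
python3 - <<'E'
from h import *
s=get_state(); print(s)
for n in ['top','side','wrist']:
    print(n,{k:np.round(v,3).tolist() for k,v in camera_info(n).items()})
    im,d=read_camera(n); cv2.imwrite(f'pics/{n}0.png',im); np.savez(f'pics/{n}0.npz',im=im,d=d)
    c=cam(n,s)
    if n=='wrist': continue
    for l in ['specimen','light_base','dimmer_top','mark_top','tray','leaf_block','window']:
        try:
            for r in recognise(n,l)[:3]:
                print(l,np.round(r['point'],1),round(r['confidence'],2),np.round(bydepth(c,[r['point']],d)[0],3))
        except Exception as e: print(l,e)
E
```

```text
{'clock': 0.0, 'joint_pos': array([1.07237997e+00, 3.14006583e-01, 4.49453672e-02, 1.30357874e+00,
       1.61498223e-05, 1.43119901e+00]), 'qvel': array([ 0.00053915,  0.00025875,  0.00048787, -0.0002751 ,  0.00084612,
       -0.00097972]), 'tau': array([-1.16592426e-03, -4.80630720e+01,  2.98529434e+01,  1.97452650e-02,
       -1.25500528e-04, -2.00309597e-05]), 'tcp_pos': array([0.20167515, 0.5379193 , 0.2303916 ]), 'orientation': array([-2.96769953e-04,  1.78448533e-01,  9.83948815e-01, -8.72772852e-04]), 'wrist_force': array([-1.48996007, -0.66036411, -0.04086833]), 'ft_torque': array([ 0.00185028,  0.009066  , -0.00221122]), 'grip_force': 0.0, 'finger_gap': 0.08531733225398895}
top {'fovy': 42.481, 'cx': 308.714, 'cy': 237.673, 'k1': -0.212, 'eye': [0.385, -0.006, 1.335], 'orientation': [0.036, -0.698, 0.714, -0.031]}
specimen [239.9 215.7] 0.9 [0.558 0.146 0.035]
specimen [340.1 313.2] 0.83 [ 0.347 -0.062  0.023]
specimen [426.4 348. ] 0.62 [ 0.268 -0.244  0.025]
light_base [417.8 222.7] 0.71 [ 0.535 -0.233  0.034]
dimmer_top [450.4 249.7] 0.82 [ 0.472 -0.289  0.085]
tray [208
[... 276 characters left out ...]
4], 'orientation': [-0.405, 0.885, -0.213, 0.085]}
specimen [234.1 430.9] 0.96 [ 0.256 -0.255  0.024]
specimen [250.8 320.9] 0.89 [ 0.348 -0.081  0.025]
specimen [308.1 208.6] 0.8 [0.553 0.134 0.029]
light_base [406.6 358.2] 0.78 [ 0.522 -0.263  0.035]
light_base [309.1 206.5] 0.5 [0.556 0.137 0.031]
dimmer_top [387.9 376.3] 0.87 [ 0.462 -0.304  0.079]
tray [278.1 200.3] 0.91 [0.524 0.221 0.003]
leaf_block [256.2 217.7] 0.76 [0.452 0.155 0.029]
window [406.  355.4] 0.81 [ 0.524 -0.258  0.034]
wrist {'fovy': 58.934, 'cx': 319.876, 'cy': 232.829, 'k1': -0.083, 'tool_from_camera': [[-0.001, -0.962, -0.273, 0.07], [1.0, -0.001, -0.001, 0.001], [0.0, -0.273, 0.962, -0.141], [0.0, 0.0, 0.0, 1.0]]}
```

View pics/top0.png

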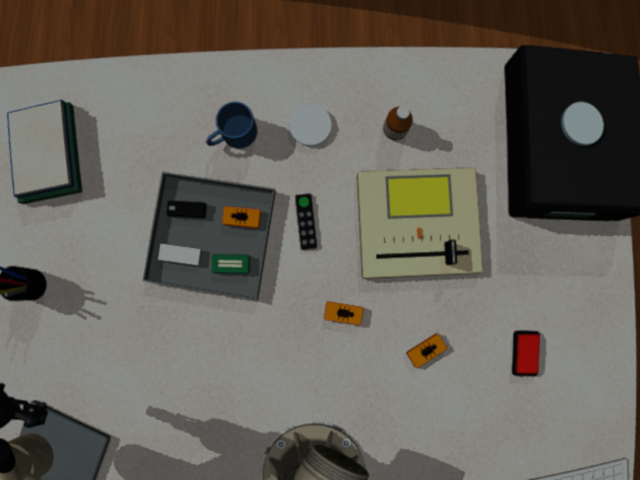

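View pics/side0.png

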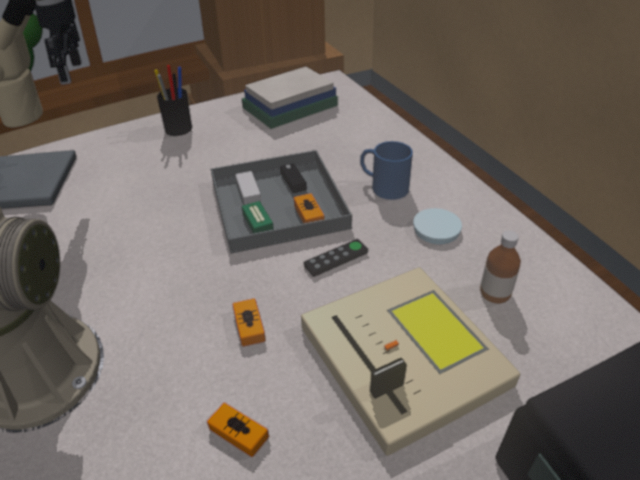

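The top picture shows the tray specimen at about (241,217), the window at (419,197), the clip at (420,233) and the dimmer grip at (451,252). The side view agrees: specimen (309,208), window (438,330), clip (391,346) and grip (388,376). The two other amber blocks, on the desk, are look-alikes.

```bash
cat >> h.py <<'E'
def seg(im,kind,near,rad=60):
    h=cv2.cvtColor(im,cv2.COLOR_BGR2HSV)
    lo,hi={'amber':((8,150,90),(20,255,255)),'yellow':((24,150,90),(35,255,255)),'clip':((4,140,90),(17,255,255))}[kind]
    m=cv2.inRange(h,lo,hi); n,lab,stt,cen=cv2.connectedComponentsWithStats(m)
    best=[(stt[i,4],i) for i in range(1,n) if np.hypot(*(cen[i]-near))<rad]
    a,i=max(best); cn=cv2.findContours((lab==i).astype(np.uint8),cv2.RETR_EXTERNAL,cv2.CHAIN_APPROX_NONE)[0][0].reshape(-1,2)
    return a,cen[i],cn
def rect(P): # P world contour -> centre, size, angle of the long axis
    (c,s,a)=cv2.minAreaRect((P[:,:2]*1000).astype(np.float32))
    b=cv2.boxPoints((c,s,a)); e=max([b[1]-b[0],b[2]-b[1]],key=np.linalg.norm)
    if e[1]<0:e=-e
    return np.array(c)/1000,np.sort(s),np.degrees(np.arctan2(e[1],e[0]))
E
python3 - <<'E'
from h import *
near={'top':{'amber':(241,217),'yellow':(419,197),'clip':(420,233)},'side':{'amber':(309,208),'yellow':(438,330),'clip':(391,346)}}
cs={n:cam(n) for n in near}; I={n:np.load(f'pics/{n}0.npz') for n in near}; C={}
for k,z in [('amber',.028),('yellow',.035),('clip',.0415)]:
    for n in near:
        a,c,cn=seg(I[n]['im'],k,near[n][k],12 if k=='clip' else 40); C[n,k]=c
        print(k,n,a,c.round(1),[np.round(v,4) for v in rect(atz(cs[n],cn,z))], 'depth pt',bydepth(cs[n],[c],I[n]['d'])[0].round(4))
    print('  tri',tri([(cs[n],C[n,k]) for n in near]).round(4))
# dimmer top via depth
d=I['top']['d']; ys,xs=np.mgrid[225:280,425:475]; px=np.c_[xs.ravel(),ys.ravel()]; P=bydepth(cs['top'],px,d); m=(P[:,2]>.07)&(P[:,2]<.1)
print('grip',m.sum(),P[m].mean(0).round(4),rect(P[m]))
E
```

```text
amber top 543 [240.9 216.2] [array([0.5582, 0.1456]), array([39.2178, 78.7236]), np.float32(82.836)] depth pt [0.5584 0.1452 0.0257]
amber side 467 [307.9 208. ] [array([0.5547, 0.1406]), array([41.2445, 85.4442]), np.float32(81.9232)] depth pt [0.5526 0.1349 0.0302]
  tri [0.5584 0.1461 0.0207]
yellow top 2169 [418.8 196. ] [array([ 0.5928, -0.2373]), array([ 79.0335, 129.1408]), np.float32(91.1408)] depth pt [ 0.5931 -0.2376  0.0309]
yellow side 3153 [437.2 330.7] [array([ 0.5928, -0.238 ]), array([ 77.5171, 126.9629]), np.float32(91.0661)] depth pt [ 0.5914 -0.2422  0.0358]
  tri [ 0.594  -0.2382  0.03  ]
clip top 39 [419.2 232.5] [array([ 0.5132, -0.233 ]), array([ 8.5787, 19.1586]), np.float32(178.7817)] depth pt [ 0.5133 -0.2332  0.0419]
clip side 59 [391.  344.7] [array([ 0.5122, -0.2353]), array([ 7.7101, 20.5857]), np.float32(3.325)] depth pt [ 0.5109 -0.2371  0.0437]
  tri [ 0.5135 -0.2338  0.0386]
grip 196 [ 0.4688 -0.2928  0.0834] (array([ 0.46944196, -0.29391003]), array([15.26813889, 50.04280853]), np.float32(1.9553787))
```

Request:
arm_command(moves=[1, 0, 0, 0, 0, 0, 0.167, 1, 0, 0, 0, 0, 0, 0.167, 1, 0, 0, 0, 0, 0, 0.167, 1, 0, 0, 0, 0, 0, 0.167, 1, 0, 0, 0, 0, 0, 0.167, 1, 0, 0, 0, 0, 0, 0.167, 1, 0, 0, 0, 0, 0, 0.167, 1, 0, 0, 0, 0, 0, 0.167], newtons=30)

```text
clock: 1.85
tcp_pos: [0.2019, 0.5384, 0.2314]
orientation: [-0.0, 0.751, 0.66, 0.0]
wrist_force: [0.4, 0.1, -0.4]
finger_gap: 0.0856
grip_force: 0.0
```

```bash
cat >> h.py <<'E'
def shift(target,yaw=None):
    s=get_state(); M=q2R(s['orientation']); print('t',round(s['clock'],2),'tcp',s['tcp_pos'].round(4),'gap',round(s['finger_gap'],4),'yaw_y',np.degrees(np.arctan2(M[1,1],M[0,1])).round(2),'j6',s['joint_pos'][5].round(2))
    d=np.array(target)-s['tcp_pos']; print('shift mm',(M.T@d*1000).round(1))
    if yaw is not None: print('turn z',-np.radians(yaw-np.degrees(np.arctan2(M[1,1],M[0,1]))).round(4), 'tilt',np.degrees(np.arccos(-M[2,2])).round(2))
E
python3 -c "
from h import *
shift([.558,.146,.20],-7.2)"
```

```text
t 1.85 tcp [0.2019 0.5384 0.2314] gap 0.0856 yaw_y -7.42 j6 2.77
shift mm [-343.2  403.7   31.3]
turn z -0.0038 tilt 0.01
```

Request:
arm_command(moves=[1, -35, 40, 0, 0, 0, 0, 1, -35, 40, 0, 0, 0, 0, 1, -35, 40, 0, 0, 0, 0, 1, -35, 40, 0, 0, 0, 0, 1, -35, 40, 0, 0, 0, 0, 1, -35, 40, 0, 0, 0, 0, 1, -35, 40, 0, 0, 0, 0, 1, -35, 40, 0, 0, 0, 0])

```text
clock: 2.85
tcp_pos: [0.4859, 0.2196, 0.2315]
orientation: [0.0, 0.75, 0.662, 0.0]
wrist_force: [0.4, 0.2, 0.7]
finger_gap: 0.0855
grip_force: 0.0
```

Request:
arm_command(moves=[1, -30, 40, 10, 0, 0, 0, 1, -25, 35, 11, 0, 0, 0, 1, -8, 9, 10, 0, 0, 0, 1, 0, 0, 0, 0, 0, 0, 1, 0, 0, 0, 0, 0, 0])

```text
clock: 3.48
tcp_pos: [0.5596, 0.149, 0.2007]
orientation: [-0.0, 0.749, 0.662, 0.0]
wrist_force: [-0.1, -0.0, -0.8]
finger_gap: 0.0852
grip_force: 0.0
```

```bash
python3 - <<'E'
from h import *
shift([.558,.146,.20],-7.2)
s=get_state(); im,d=read_camera('wrist'); cv2.imwrite('pics/w1.png',im); c=cam('wrist',s)
print(recognise('wrist','specimen'))
for k in ['amber']:
    a,ce,cn=seg(im,k,(320,240),250); print(a,ce,[np.round(v,4) for v in rect(atz(c,cn,.028))],bydepth(c,[ce],d)[0].round(4))
    t=np.load('pics/top0.npz')['im']; ct=seg(t,'amber',(241,217),20)[1]
    print('tri',tri([(c,ce),(cam('top'),ct)]).round(4))
E
```

```text
t 3.48 tcp [0.5596 0.149  0.2007] gap 0.0852 yaw_y -7.04 j6 1.82
shift mm [-3.2 -1.2  0.7]
turn z 0.0028 tilt 0.03
[]
4384 [319.32367701 209.4379562 ] [array([0.5581, 0.1467]), array([38.8697, 79.35  ]), np.float32(82.6903)] [0.5583 0.1482 0.0275]
tri [0.5586 0.1462 0.0196]
```

View pics/w1.png

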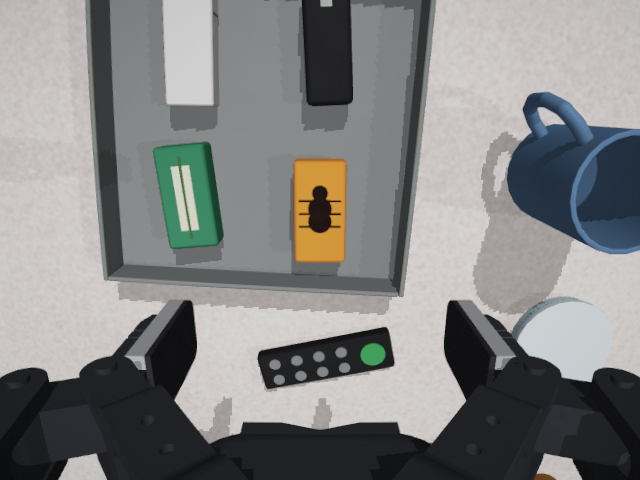

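The wrist picture shows the amber block at (319,209), with about 40 mm free to the tray wall and the green block on its left. I'll descend with the gripper partly open.

Request:
arm_command(moves=[0.5, -2.5, -1.3, 20, 0, 0, 0.003, 0.5, 0, 0, 35, 0, 0, 0, 0.5, 0, 0, 35, 0, 0, 0, 0.5, 0, 0, 30, 0, 0, 0, 0.5, 0, 0, 15, 0, 0, 0, 0.5, 0, 0, 0, 0, 0, 0])

```text
clock: 4.32
tcp_pos: [0.558, 0.1462, 0.065]
orientation: [-0.0, 0.75, 0.661, -0.001]
wrist_force: [-0.2, 0.4, 0.3]
finger_gap: 0.0644
grip_force: 0.0
```

```bash
python3 -c "
from h import *
shift([.558,.1465,.003],-7.2)"
```

```text
t 4.33 tcp [0.558  0.1462 0.065 ] gap 0.0644 yaw_y -7.23 j6 1.81
shift mm [ 0.3  0.  62. ]
turn z -0.0005 tilt 0.08
```

Request:
arm_command(moves=[0.5, 0, 0, 20, 0, 0, 0, 0.5, 0, 0, 20, 0, 0, 0, 0.5, 0, 0, 12, 0, 0, 0, 0.5, 0, 0, 7, 0, 0, 0, 0.5, 0, 0, 2, 0, 0, 0, 0.5, 0, 0, 0, 0, 0, 0])

```text
clock: 5.08
tcp_pos: [0.5592, 0.1458, 0.0048]
orientation: [0.0, 0.751, 0.661, 0.0]
wrist_force: [-0.0, 0.6, -0.6]
finger_gap: 0.0639
grip_force: 0.0
```

Request:
arm_command(moves=[-0.4, 0, 0, 0, 0, 0, 0, -0.6, 0, 0, 0, 0, 0, 0, -0.8, 0, 0, 0, 0, 0, 0, -1, 0, 0, 0, 0, 0, 0, -1, 0, 0, 0, 0, 0, 0, -1, 0, 0, 0, 0, 0, 0], newtons=35)

```text
clock: 5.82
tcp_pos: [0.5594, 0.1458, 0.0049]
orientation: [0.0, 0.751, 0.661, 0.001]
wrist_force: [-0.9, 0.2, 4.8]
finger_gap: 0.0392
grip_force: 37.5
```

Request:
arm_command(moves=[-1, 0, 0, -4, 0, 0, 0, -1, 0, 0, -12, 0, 0, 0, -1, 0, 0, -24, 0, 0, 0, -1, 0, 0, -30, 0, 0, 0, -1, 0, 0, -30, 0, 0, 0, -1, 0, 0, -24, 0, 0, 0, -1, 0, 0, -12, 0, 0, 0, -1, 0, 0, 0, 0, 0, 0])

```text
clock: 6.82
tcp_pos: [0.5593, 0.1458, 0.1411]
orientation: [0.0, 0.751, 0.661, 0.001]
wrist_force: [-0.5, -0.3, -1.8]
finger_gap: 0.0389
grip_force: 36.8
```

```bash
python3 - <<'E'
from h import *
shift([.593,-.2375,.12],1.1)
s=get_state(); c=cam('wrist',s); im,d=read_camera('wrist'); cv2.imwrite('pics/w2.png',im)
a,ce,cn=seg(im,'amber',(320,330),200); z=s['tcp_pos'][2]+.023
print('force',s['grip_force'],a,ce,z,[np.round(v,4) for v in rect(atz(c,cn,z))],bydepth(c,[ce],d)[0].round(4))
E
```

```text
t 6.83 tcp [0.5593 0.1458 0.1411] gap 0.0389 yaw_y -7.28 j6 1.81
shift mm [-376.    82.    21.1]
turn z -0.1462 tilt 0.09
force 36.82644546031952 21489 [319.83428731 308.51454232] 0.16411044554506377 [array([0.5593, 0.1512]), array([38.4291, 76.5998]), np.float32(82.6221)] [0.5601 0.1575 0.1628]
```

View pics/w2.png

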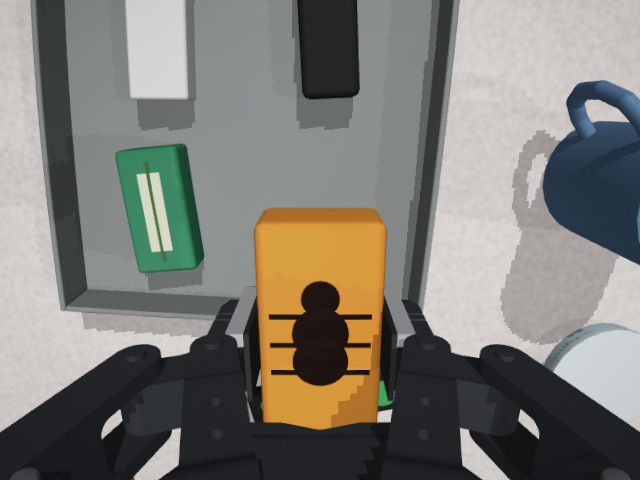

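The block is held squarely at (320,310). Next I carry it over the window.

Request:
arm_command(moves=[-1, -15, 3, 0, 0, 0, 0, -1, -30, 7, 0, 0, 0, 0, -1, -40, 9, 0, 0, 0, 0, -1, -45, 9, 0, 0, 0, 0, -1, -45, 10, 0, 0, 0, 0, -1, -45, 10, 0, 0, 0, 0, -1, -45, 10, 0, 0, 0, 0, -1, -40, 9, 0, 0, 0, 0])

```text
clock: 7.88
tcp_pos: [0.5856, -0.1678, 0.139]
orientation: [-0.001, 0.751, 0.66, -0.001]
wrist_force: [0.3, 0.2, -0.9]
finger_gap: 0.0396
grip_force: 36.8
```

Request:
arm_command(moves=[-1, -36, 8, 0, 0, 0, 0, -1, -25, 5, 0, 0, 0, 0, -1, -10, 2, 0, 0, 0, 0, -1, 0, 0, 0, 0, 0, -0.05, -1, 0, 0, 0, 0, 0, -0.06, -1, 0, 0, 0, 0, 0, -0.036, -1, 0, 0, 0, 0, 0, 0, -1, 0, 0, 0, 0, 0, 0])

```text
clock: 8.88
tcp_pos: [0.5925, -0.2372, 0.1403]
orientation: [-0.0, 0.7, 0.714, 0.0]
wrist_force: [1.2, -0.3, -0.4]
finger_gap: 0.0393
grip_force: 36.8
```

```bash
python3 - <<'E'
from h import *
shift([.593,-.2375,.036],1.1)
s=get_state(); c=cam('wrist',s); im,d=read_camera('wrist'); cv2.imwrite('pics/w3.png',im)
h=cv2.cvtColor(im,cv2.COLOR_BGR2HSV); m=cv2.inRange(h,(24,150,90),(35,255,255)); ys,xs=np.nonzero(m)
P=atz(c,np.c_[xs,ys],.035); M=q2R(s['orientation']); print(len(xs),[np.round(v,4) for v in rect(P)], P.min(0).round(4),P.max(0).round(4))
t,_=read_camera('top'); print('amber top',end=' ');a,ce,cn=seg(t,'amber',(419,195),40); print(a,[np.round(v,4) for v in rect(atz(cam('top'),cn,s['tcp_pos'][2]+.023))])
E
```

```text
t 8.88 tcp [ 0.5925 -0.2372  0.1403] gap 0.0393 yaw_y 1.09 j6 1.05
shift mm [ -0.3   0.5 104.3]
turn z -0.0002 tilt 0.01
21 [array([ 0.5918, -0.2274]), array([11.0577, 78.1565]), np.float32(1.0364)] [ 0.5529 -0.2337  0.035 ] [ 0.631  -0.2213  0.035 ]
amber top 157 [array([ 0.5927, -0.2067]), array([21.5607, 37.8113]), np.float32(177.5089)]
```

View pics/w3.png

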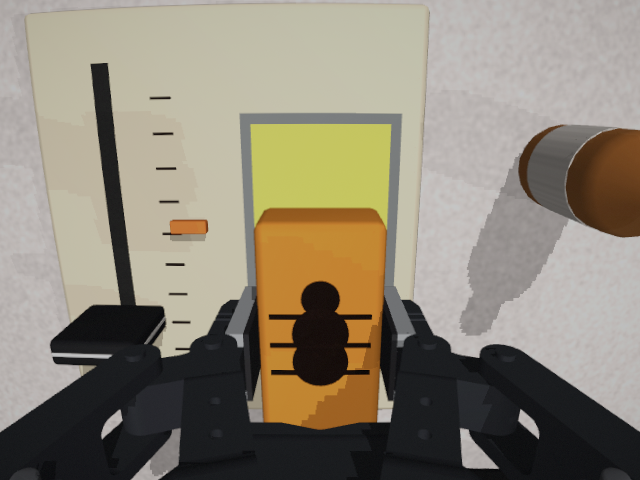

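The picture shows the block over the window, lengthwise, with the clip at (189,227) and the grip at (110,330) both clear. Lowering.

Request:
arm_command(moves=[-1, 0, 0, 12, 0, 0, 0, -1, 0, 0, 22, 0, 0, 0, -1, 0, 0, 25, 0, 0, 0, -1, 0, 0, 20, 0, 0, 0, -1, 0, 0, 12, 0, 0, 0, -1, 0, 0, 7, 0, 0, 0, -1, 0, 0, 3, 0, 0, 0, -1, 0, 0, 0, 0, 0, 0])

```text
clock: 9.98
tcp_pos: [0.5928, -0.2378, 0.0397]
orientation: [0.0, 0.7, 0.714, 0.0]
wrist_force: [0.6, -1.6, -0.2]
finger_gap: 0.0391
grip_force: 36.8
```

Request:
arm_command(moves=[-1, 0, 0, 1, 0, 0, 0, -1, 0, 0, 1, 0, 0, 0, -1, 0, 0, 0, 0, 0, 0])

```text
clock: 10.35
tcp_pos: [0.5926, -0.2376, 0.0374]
orientation: [0.0, 0.7, 0.714, 0.0]
wrist_force: [0.1, 0.5, -0.8]
finger_gap: 0.0391
grip_force: 36.8
```

Request:
arm_command(moves=[-1, 0, 0, 1, 0, 0, 0, -1, 0, 0, 0, 0, 0, 0])

```text
clock: 10.6
tcp_pos: [0.5925, -0.2375, 0.0362]
orientation: [-0.0, 0.7, 0.714, 0.0]
wrist_force: [-0.7, 0.1, -0.5]
finger_gap: 0.039
grip_force: 36.8
```

Request:
arm_command(moves=[-1, 0, 0, 1, 0, 0, 0, -1, 0, 0, 0, 0, 0, 0])

```text
clock: 10.85
tcp_pos: [0.5926, -0.2376, 0.036]
orientation: [0.0, 0.7, 0.714, 0.0]
wrist_force: [-2.6, 0.9, 5.3]
finger_gap: 0.0394
grip_force: 37.4
```

Touchdown: +5 N. Release.

Request:
arm_command(moves=[-0.05, 0, 0, 0, 0, 0, 0, 0.1, 0, 0, 0, 0, 0, 0, 0.3, 0, 0, 0, 0, 0, 0, 0.4, 0, 0, 0, 0, 0, 0, 0.4, 0, 0, 0, 0, 0, 0])

```text
clock: 11.48
tcp_pos: [0.5925, -0.2376, 0.0352]
orientation: [-0.0, 0.7, 0.714, 0.0]
wrist_force: [-0.1, -0.4, 1.1]
finger_gap: 0.0598
grip_force: 0.0
```

Request:
arm_command(moves=[0.4, 0, 0, -10, 0, 0, 0, 0.4, 0, 0, -25, 0, 0, 0, 0.4, 0, 0, -40, 0, 0, 0, 0.4, 0, 0, -40, 0, 0, 0, 0.4, 0, 0, -25, 0, 0, 0, 0.4, 0, 0, -10, 0, 0, 0])

```text
clock: 12.22
tcp_pos: [0.5935, -0.2381, 0.188]
orientation: [0.002, 0.7, 0.714, 0.001]
wrist_force: [-0.0, -0.1, -0.6]
finger_gap: 0.0595
grip_force: 0.0
```

Request:
arm_command(moves=[0.4, 30, -30, 0, 0, 0, 0, 0, 30, -40, 0, 0, 0, 0, -0.5, 10, -35, 0, 0, 0, 0, -1, 0, -20, 0, 0, 0, 0, -1, 0, 0, 0, 0, 0, 0, -1, 0, 0, 0, 0, 0, 0])

```text
clock: 12.98
tcp_pos: [0.4669, -0.1702, 0.1852]
orientation: [0.0, 0.7, 0.714, 0.0]
wrist_force: [-0.1, 0.6, -1.4]
finger_gap: 0.0
grip_force: 0.0
```

```bash
python3 - <<'E'
from h import *
shift([.468,-.1675,.2])
s=get_state(); c=cam('wrist',s); im,d=read_camera('wrist'); cv2.imwrite('pics/w4.png',im); np.savez('pics/w4.npz',im=im,d=d)
sd,_=read_camera('side'); cs=cam('side')
for n,I,cc,na in [('w',im,c,(320,300)),('side',sd,cs,(438,330))]:
    for k,z in [('amber',.059),('clip',.0415)]:
        try:
            a,ce,cn=seg(I,k,na if k=='amber' else ((250,250) if n=='w' else (391,346)),250 if n=='w' else 40)
            print(n,k,a,ce.round(1),[np.round(v,4) for v in rect(atz(cc,cn,z))])
        except Exception as e: print(n,k,e)
E
```

```text
t 12.97 tcp [ 0.4669 -0.1702  0.1852] gap 0.0 yaw_y 1.08 j6 1.04
shift mm [  2.7   1.2 -14.8]
w amber 4741 [493.  308.9] [array([ 0.5868, -0.234 ]), array([45.5711, 84.6599]), np.float32(91.1069)]
w clip 4576 [492.3 309.4] [array([ 0.5951, -0.2426]), array([47.6096, 89.9675]), np.float32(91.3082)]
side amber 1203 [438.6 325.5] [array([ 0.5855, -0.2454]), array([49.3953, 88.7596]), np.float32(91.1486)]
side clip 59 [391.  344.7] [array([ 0.5122, -0.2353]), array([ 7.7101, 20.5857]), np.float32(3.325)]
```

View pics/w4.png

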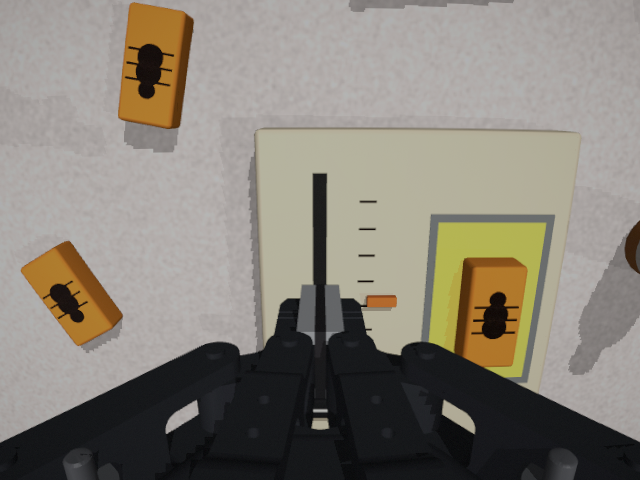

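The block lies on the window at (493,310), lengthwise and centred within a few mm; the clip at (382,301) hasn't moved. Next I turn the tool 90° to grip the dimmer across its thickness.

Request:
arm_command(moves=[-1, 0, 0, -4, 0, 0, -0.175, -1, 0, 0, -4, 0, 0, -0.175, -1, 0, 0, -4, 0, 0, -0.175, -1, 0, 0, -3, 0, 0, -0.175, -0.5, 0, 0, 0, 0, 0, -0.175, 0, 0, 0, 0, 0, 0, -0.175, 0, 0, 0, 0, 0, 0, -0.175, 0, 0, 0, 0, 0, 0, -0.175])

```text
clock: 14.08
tcp_pos: [0.4669, -0.1702, 0.1999]
orientation: [-0.0, 0.073, 0.997, 0.0]
wrist_force: [-0.1, 0.8, 0.6]
finger_gap: 0.0425
grip_force: 0.0
```

Request:
arm_command(moves=[0, 0, 0, 0, 0, 0, -0.17, 0, 0, -30, 0, 0, 0, 0, 0, 0, -30, 0, 0, 0, 0, 0, 0, -20, 0, 0, 0, 0, 0, 0, 0, 0, 0, 0, 0, 0, 0, 0, 0, 0, 0, 0])

```text
clock: 14.82
tcp_pos: [0.4676, -0.2494, 0.2]
orientation: [-0.0, -0.009, 1.0, 0.0]
wrist_force: [-0.7, -0.4, 0.0]
finger_gap: 0.0424
grip_force: 0.0
```

```bash
cp pics/w4.npz pics/w4b.npz; python3 - <<'E'
from h import *
shift([.468,-.2935,.2],91.1)
s=get_state(); c=cam('wrist',s); im,d=read_camera('wrist'); cv2.imwrite('pics/w5.png',im); np.savez('pics/w5.npz',im=im,d=d,p=s['tcp_pos'],q=s['orientation'])
print(recognise('wrist','mark_top'),recognise('wrist','dimmer_top'))
E
```

```text
t 14.82 tcp [ 0.4676 -0.2494  0.2   ] gap 0.0424 yaw_y 91.05 j6 -0.66
shift mm [  0.4 -44.1  -0. ]
turn z -0.0009 tilt 0.06
[{'point': [336.7, 269.3], 'confidence': 0.54}] [{'point': [248.8, 218.8], 'confidence': 0.88}]
```

View pics/w5.png

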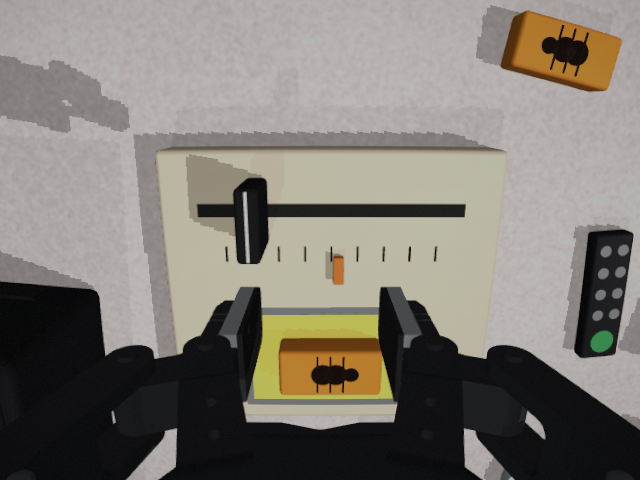

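The picture shows the grip's white line from (245,193) to (248,262) and the clip at (338,270). I'll measure both.

```bash
cat >> h.py <<'E'
def white(im,box): # bright grey pixels in box
    x0,y0,x1,y1=box; r=im[y0:y1,x0:x1].astype(int); m=(r.min(2)>120)&(r.max(2)-r.min(2)<30)
    n,lab,st,ce=cv2.connectedComponentsWithStats(m.astype(np.uint8)); i=1+np.argmax(st[1:,4]); ys,xs=np.nonzero(lab==i); return np.c_[xs+x0,ys+y0]
L=np.array([[np.cos(np.radians(1.1)),np.sin(np.radians(1.1))],[-np.sin(np.radians(1.1)),np.cos(np.radians(1.1))]]) # world->light axes
E
python3 - <<'E'
from h import *
f=np.load('pics/w5.npz'); im,d=f['im'],f['d']; c=cam('wrist',dict(tcp_pos=f['p'],orientation=f['q']))
w=white(im,(238,188,258,262)); P=atz(c,w,.0855); print(len(w),w.min(0),w.max(0),'line world',P.mean(0).round(4),'x',P[:,0].min().round(4),P[:,0].max().round(4),'light xy',(L@P.mean(0)[:2]).round(4))
k=seg(im,'clip',(338,270),12); Q=atz(c,k[2],.0415); print(k[0],k[1],[np.round(v,4) for v in rect(Q)],'light',(L@rect(Q)[0]).round(4),bydepth(c,[k[1],w.mean(0)],d).round(4))
t=np.load('pics/top0.npz')['im']; ct=cam('top'); wt=white(t,(440,236,466,268)); print('top line',wt.mean(0),atz(ct,wt,.0855).mean(0).round(4))
tk=seg(t,'clip',(420,233),12); wk=L@rect(atz(ct,tk[2],.0415))[0]; print('top clip light',wk.round(4),'line light',(L@atz(ct,wt,.0855).mean(0)[:2]).round(4), 'tri line',tri([(c,w.mean(0)),(ct,wt.mean(0))]).round(4),'tri clip',tri([(c,k[1]),(ct,tk[1])]).round(4))
a=seg(im,'amber',(330,370),30); print('amber',[np.round(v,4) for v in rect(atz(c,a[2],.059))])
E
```

```text
260 [243 192] [249 261] line world [ 0.4669 -0.295   0.0855] x 0.4452 0.4898 light xy [ 0.4611 -0.3039]
262 [337.71374046 269.96183206] [array([ 0.5113, -0.2347]), array([ 6.8254, 21.741 ]), np.float32(1.8467)] light [ 0.5067 -0.2445] [[ 0.5117 -0.2345  0.0409]
 [ 0.4671 -0.2952  0.084 ]]Traceback (most recent call last):
  File "<stdin>", line 5, in <module>
  File "h.py", line 43, in white
    n,lab,st,ce=cv2.connectedComponentsWithStats(m.astype(np.uint8)); i=1+np.argmax(st[1:,4]); ys,xs=np.nonzero(lab==i); return np.c_[xs+x0,ys+y0]
                                                                          ~~~~~~~~~^^^^^^^^^^
    return _wrapfunc(a, 'argmax', axis=axis, out=out, **kwds)
    return bound(*args, **kwds)
ValueError: attempt to get argmax of an empty sequence
```

Request:
arm_command(moves=[0, 0, -15, 0, 0, 0, 0, 0, 0, -20, 0, 0, 0, 0, 0, 0, -10, 20, 0, 0, 0, 0, 0, 0, 30, 0, 0, 0, 0, 0, 0, 20, 0, 0, 0, 0, 0, 0, 0, 0, 0, 0])

```text
clock: 15.72
tcp_pos: [0.4674, -0.2954, 0.1286]
orientation: [-0.001, -0.009, 1.0, 0.001]
wrist_force: [-1.4, -0.2, 0.3]
finger_gap: 0.0426
grip_force: 0.0
```

```bash
python3 -c "
from h import *
shift([.467,-.295,.055],91.1)"
```

```text
t 15.72 tcp [ 0.4674 -0.2954  0.1286] gap 0.0426 yaw_y 90.98 j6 -0.73
shift mm [ 0.2  0.2 73.6]
turn z -0.0021 tilt 0.2
```

Request:
arm_command(moves=[0, 0, 0, 20, 0, 0, 0, 0, 0, 0, 22, 0, 0, 0, 0, 0, 0, 18, 0, 0, 0, 0, 0, 0, 10, 0, 0, 0, 0, 0, 0, 0, 0, 0, 0, 0, 0, 0, 0, 0, 0, 0])

```text
clock: 16.48
tcp_pos: [0.4691, -0.2956, 0.0612]
orientation: [0.001, -0.009, 1.0, -0.0]
wrist_force: [0.2, -0.5, -0.2]
finger_gap: 0.0427
grip_force: 0.0
```

Request:
arm_command(moves=[-0.3, 0, 0, 0, 0, 0, 0, -0.5, 0, 0, 0, 0, 0, 0, -0.7, 0, 0, 0, 0, 0, 0, -0.9, 0, 0, 0, 0, 0, 0, -1, 0, 0, 0, 0, 0, 0, -1, 0, 0, 0, 0, 0, 0], newtons=25)

```text
clock: 17.23
tcp_pos: [0.4687, -0.2952, 0.0607]
orientation: [0.0, -0.009, 1.0, -0.0]
wrist_force: [-0.9, -0.2, 5.1]
finger_gap: 0.0156
grip_force: 27.3
```

```bash
python3 -c "
from h import *
shift([.467-.00114,-.295+.0594,.055],91.1)"
```

```text
t 17.23 tcp [ 0.4687 -0.2952  0.0607] gap 0.0156 yaw_y 91.04 j6 -0.73
shift mm [ 1.8 59.6  5.7]
turn z -0.001 tilt 0.04
```

Request:
arm_command(moves=[-1, 0, 6, 0, 0, 0, 0, -1, 0, 11, 0, 0, 0, 0, -1, 0, 13, 0, 0, 0, 0, -1, 0, 12, 0, 0, 0, 0, -1, 0, 8, 0, 0, 0, 0, -1, 0, 5, 0, 0, 0, 0, -1, 0, 2, 0, 0, 0, 0, -1, 0, 0, 0, 0, 0, 0])

```text
clock: 18.23
tcp_pos: [0.4677, -0.2378, 0.0607]
orientation: [0.0, -0.009, 1.0, -0.0]
wrist_force: [-1.7, -0.8, 6.6]
finger_gap: 0.0156
grip_force: 27.4
```

```bash
python3 - <<'E'
from h import *
shift([.467-.00114,-.295+.0594,.055],91.1)
s=get_state(); print(s['wrist_force'].round(1),s['grip_force'])
c=cam('wrist',s); im,d=read_camera('wrist'); cv2.imwrite('pics/w6.png',im)
E
```

```text
t 18.23 tcp [ 0.4677 -0.2378  0.0607] gap 0.0156 yaw_y 91.06 j6 -0.64
shift mm [1.8 2.2 5.7]
turn z -0.0007 tilt 0.05
[-1.7 -0.8  6.6] 27.42512047290802
```

View pics/w6.png

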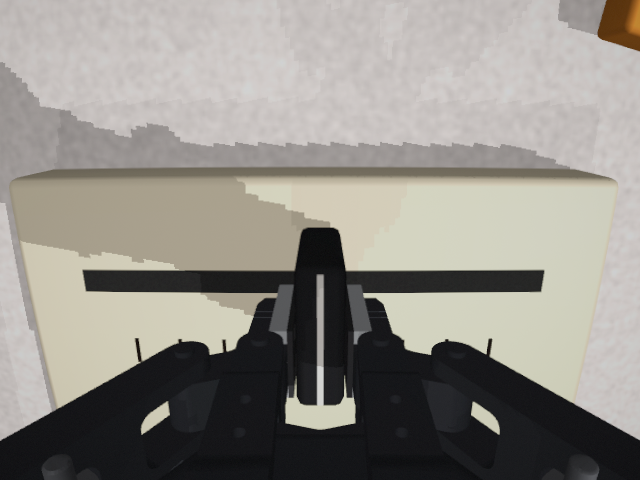

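The grip is centred between the fingers, its line at column 320. I move 2 mm more, release, rise and check.

Request:
arm_command(moves=[-1, 0, 1, 0, 0, 0, 0, -1, 0, 1, 0, 0, 0, 0, -1, 0, 0, 0, 0, 0, 0, -0.6, 0, 0, 0, 0, 0, 0, -0.3, 0, 0, 0, 0, 0, 0, -0.1, 0, 0, 0, 0, 0, 0, -0.1, 0, 0, 0, 0, 0, 0])

```text
clock: 19.15
tcp_pos: [0.4672, -0.2357, 0.06]
orientation: [-0.0, -0.009, 1.0, 0.0]
wrist_force: [-0.6, -0.9, -0.2]
finger_gap: 0.0385
grip_force: 0.0
```

Request:
arm_command(moves=[-0.1, 0, 0, -15, 0, 0, 0, -0.1, 0, 0, -30, 0, 0, 0, -0.1, 0, 0, -40, 0, 0, 0, -0.1, 15, 0, -40, 0, 0, 0, -0.1, 20, 0, -20, 0, 0, 0, -0.1, 15, 0, 0, 0, 0, 0, -0.1, 0, 0, 0, 0, 0, 0, -0.1, 0, 0, 0, 0, 0, 0])

```text
clock: 20.15
tcp_pos: [0.4172, -0.2366, 0.2043]
orientation: [-0.0, -0.009, 1.0, 0.001]
wrist_force: [0.1, -0.4, -0.4]
finger_gap: 0.0385
grip_force: 0.0
```

```bash
python3 - <<'E'
from h import *
shift([.467,-.2356,.2],91.1)
s=get_state(); c=cam('wrist',s); im,d=read_camera('wrist'); cv2.imwrite('pics/w7.png',im); np.savez('pics/w7.npz',im=im,d=d,p=s['tcp_pos'],q=s['orientation'])
print(recognise('wrist','mark_top'),recognise('wrist','dimmer_top'))
E
```

```text
t 20.15 tcp [ 0.4172 -0.2366  0.2043] gap 0.0385 yaw_y 91.03 j6 -0.7
shift mm [-49.8   0.1   4.3]
turn z -0.0013 tilt 0.08
[] [{'point': [314.8, 288.3], 'confidence': 0.62}]
```

View pics/w7.png

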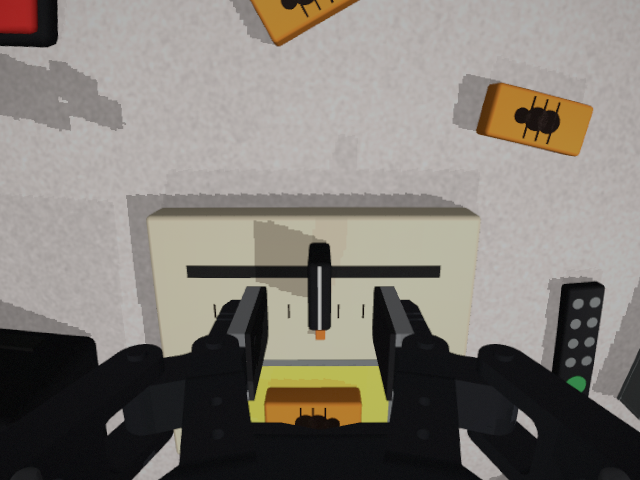

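The line at column 319 points straight at the clip at (320,335). I'll check it numerically, including from the top and side cameras.

```bash
python3 - <<'E'
from h import *
f=np.load('pics/w7.npz'); im=f['im']; s=dict(tcp_pos=f['p'],orientation=f['q']); c=cam('wrist',s)
w=white(im,(312,262,328,325)); P=atz(c,w,.0855).mean(0); k=seg(im,'clip',(320,335),8); Q=atz(c,k[2],.0415)
print('line',(L@P[:2]).round(4),'clip',(L@Q.mean(0)[:2]).round(4), k[0])
cs=cam('side'); sd,_=read_camera('side'); k=seg(sd,'clip',(391,346),15); print('side clip',k[0],k[1])
t,d=read_camera('top'); ct=cam('top'); ys,xs=np.mgrid[230:275,395:450]; p=np.c_[xs.ravel(),ys.ravel()]; P=bydepth(ct,p,d); m=(P[:,2]>.07)&(P[:,2]<.1)&(P[:,0]<.51)
k=seg(t,'clip',(420,233),12); print('top grip n',m.sum(),(L@P[m].mean(0)[:2]).round(4) if m.any() else '', 'clip',(L@rect(atz(ct,k[2],.0415))[0]).round(4))
a=seg(t,'amber',(419,196),30); print('amber top',a[0],[np.round(v,4) for v in rect(atz(ct,a[2],.059))])
E
```

```text
line [ 0.4599 -0.2446] clip [ 0.5133 -0.244 ] 85
side clip 59 [391.03389831 344.69491525]
top grip n 215 [ 0.4626 -0.2419] clip [ 0.5085 -0.2432]
amber top 574 [array([ 0.5914, -0.2362]), array([39.3773, 79.9536]), np.float32(90.9769)]
```

```bash
python3 -c "
from workcell import *
print(hand_in())"
```

```text
the job is handed in; nothing more can be done
None
```

The job is handed in, though the judge returned no verdict: by camera measurement the amber block lies released about 2 mm from the window's centre, lengthwise. The dimmer line is level with the clip to within about 1.5 mm, the clip has not moved, and the arm is clear of everything.

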